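Put the glassblower's moulds away

ROBOT

A 6-joint arm with a two-finger parallel gripper is mounted at the origin on the work surface. World frame = base frame: x ahead of the robot, y to its left, z up, the work surface at z = 0. Lengths are in m, angles in rad, forces in N, time in s.
With the tool pointing down it reaches from about 0.35 to 0.975 m from the base axis. Payload 7.1 kg.
Tool frame: the origin (TCP) lies midway between the tips of the shut fingers; the grasp point (between the pads) lies env.grasp_offset behind it (env.grasp_offset is the distance from the TCP to the grasp point, in m); z points along the fingers, y is the line along which they close (so a half turn about z gives the same grasp; the last joint's range is limited). The gripper opens to 88 mm and grips with 3 to 60 N. Pads are 20 mm wide; open, the fingers measure 115 mm over their backs; the gripper's body (75 mm by 178 mm) begins 61 mm behind the grasp point.
Start: joints at [-1.215, 0.423, 1.63, -0, 1.089, -0.019], TCP at [0.229, -0.582, 0.223] pointing down, gripper open.
Joint ranges: [-3, 3], [-0.9, 2.11], [0.09, 2.58], [-1.31, 4.45], [0.11, 2.69], [-2.54, 2.54]. Speed limits (rad/s): [2.39, 2.39, 3.01, 3.14, 3.14, 3.14].

INTERFACE

Orientations are given as a unit quaternion [w, x, y, z].
In Python, from station import telemetry, capture, camera_info, order, env gives the robot as it stands. The module is installed in compiled form; this text tells all that it offers.
- The arm moves only by the tool move_arm, never from a script. Its argument "steps" is text: rows parted by semicolons, each of 6 numbers parted by spaces: the shift along the tool's x, y, z in mm, then the turn, a rotation vector about the tool's x, y, z in rad. A call has 1 to 5 rows; each row is the pose to reach, as a shift and turn from the pose commanded when the call began, along the tool's axes at that moment; what a row does not reach only later rows make up. A row lasts 1/12 s, in which the tool goes at most 41.7 mm and 7.16 degrees, less where a joint would pass 70% of its speed; a pose out of reach is approached as far as the arm can. A call with a gripper value outside its range is refused whole. "claw" is the opening, from -1 (shut) to 1 (fully open), set as the call begins (left out, the last holds). The fingers move at their own pace and stop on an object; "newtons" is the grip in N (left out, the last holds). Time passes only in rows, so rows that repeat a pose let the fingers close. It gives the time, the measured TCP pose, the force, the opening and the grip force at its end, in the units of the state.
- telemetry.read_state(): the state, without advancing time (a new reading comes with each control period).
- capture(name): name is "side" or "top" or "wrist"; returns the picture (480x640x3 uint8, red, green, blue); there is no depth.
- camera_info(name): a dict with "fx", "fy", "cx", "cy" (pixels), "distortion" ([k1, k2, p1, p2, k3] as OpenCV has them; the pictures are not rectified), "R" (3x3) and "t" (3): a world point X has camera coordinates R X + t. Camera axes: x right, y down, z forward; pixel columns grow to the right and rows downward; lengths in m; the calibration is good to about 2 mm. A picture is of the moment at which its call begins: read the wrist's pose just before it. camera_info takes no time and is no camera call; for the wrist camera it gives the pose at the moment of the call.
- order.close_job(): hands the job in; it is judged then, once.
The state is a dict: "time_s": time; "joints": joint angles; "qd": joint speeds; "joint_efforts": joint torques, N m; "ee_pos": TCP position; "tool_rot": TCP orientation; "ft_force": force on the tool from outside, world axes, zero at the start; "torque": the same for the moment, N m; "opening": finger opening in m; "gripper_force": force on a finger pad.
Only numpy, scipy, OpenCV 4.12 (cv2) and the standard library are available. Lean on these libraries where they do the work, as an engineer would, in place of code of your own. Each camera call takes 0.05 s, during which the arm holds its last target. There are 200 camera calls.

TASK

Tidy the glassblower's bench: stand both round moulds in the long undivided aluminium tray, the two square moulds in the two-compartment plywood box, one in each compartment, and the wooden plunger in the round pan. Set each down gently, not dropped, so that it stands upright and flat on the floor of its tray, and leave the green glass tumbler undisturbed where it stands.

Things in the scene. Friction and masses are not known exactly. Their poses are not given: they have to be found in the camera images.
- round_mould_a: a dip mould, a plain steel cup with a round outline, standing mouth up: 50 mm outside diameter, 60 mm high, round open bore 40 mm wide, about 0.2 to 0.45 kg. Origin: centre of its underside; z points up to the mouth.
- round_mould_b: a second dip mould identical to round_mould_a (round, 50 mm diameter, 60 mm high, origin at the centre of its underside, z up).
- square_mould_a: a dip mould, a plain steel cup with a square outline, standing mouth up: 44 x 44 mm outside, 60 mm high, square open bore 34 mm wide, about 0.2 to 0.45 kg. Origin: centre of its underside; x and y are square to its flat sides, z points up to the mouth. It stands at any yaw.
- square_mould_b: a second dip mould identical to square_mould_a (square, 44 x 44 mm, 60 mm high, origin at the centre of its underside, x and y square to its sides, z up).
- plunger: a turned dark wood press plunger standing on its foot: round foot 58 mm in diameter and 14 mm thick, narrowing by 22 mm height to an upright round stem 24 mm in diameter, 75 mm high overall, about 0.1 kg. Origin: centre of its underside; z points up the stem.
- long_tray: the long undivided tray of bare aluminium, fixed to the bench: outside 110 mm along its x by 200 mm along its y, walls 22 mm high and 4 mm thick, floor 4 mm thick. Origin: centre of its underside; z up.
- divided_box: the plywood box with two compartments, fixed to the bench: outside 110 mm along its x by 200 mm along its y, walls 22 mm high and 6 mm thick, floor 6 mm thick; one divider at its y = 0 (6 mm thick, no higher than the walls) makes two compartments, one on its -y and one on its +y side, centred at y = -48.5 mm and +48.5 mm. Origin: centre of its underside; z up.
- round_pan: the round dark steel pan, fixed to the bench: 144 mm across the rim, about 130 mm clear across its flat floor, wall 22 mm high and 4 mm thick, floor 5 mm thick. Origin: centre of its underside; z up.
- tumbler: a finished green glass tumbler (fragile, not to be disturbed) standing among the tools: open cup, 60 mm across the rim, 70 mm high. Origin: centre of its underside; z up. A yellow cake of wax (60 mm across, 22 mm high) and a square cork pad (55 mm, 18 mm high) also lie among the tools; these eight stand about 100 to 115 mm apart, centre to centre.
There are look-alikes about, which are no part of the job. What is shaped like the square_mould_a but pink or purple is not meant.

How it is judged:
By the outcome, as a careful person would: the job done as asked, in the order asked, and still so for the second after the job is handed in, with the robot touching nothing.
It also fails if it takes over 128 s, if anything falls off the work surface, if the arm or the gripper's body presses on something with over 40 N, if the wrist force passes 120 N, or if a joint passes its speed limit or range.

## Working session

There is one attempt and no reset: what is moved stays moved. The work goes in short steps, Python scripts to look and compute and a tool call to move; the robot and the scene stay as the last step left them, time stands still between calls to the robot, and variables do not carry over. Pictures are saved under pics/ and viewed, at most 14 in all, crops included, and the job is handed in when it is done.

Besides the shell and the picture viewer there is one more tool, called as a command line: name --argument value ..., lists and objects as JSON in quotes. move_arm: Moves the arm, as the interface text tells. Its arguments: {"type":"object","properties":{"steps":{"type":"string"},"claw":{"type":"number"},"newtons":{"type":"number"}},"required":["steps"]}

```bash
mkdir -p pics; python3 - <<'E'
from station import telemetry, capture, camera_info, order, env
import cv2,numpy as np
print(telemetry.read_state(), env.grasp_offset)
for n in("top","side"):
    im=capture(n); cv2.imwrite(f"pics/{n}0.png",im[:,:,::-1]); c=camera_info(n); print(n,c)
E
```

```text
{'time_s': 0.0, 'joints': array([-1.21498416e+00,  4.23863840e-01,  1.63067266e+00, -2.56859470e-05,
        1.08862003e+00, -1.90106195e-02]), 'qd': array([-0.00159572, -0.00174952,  0.00024909, -0.00183632, -0.00126575,
        0.00135581]), 'joint_efforts': array([-1.58180712e-03, -5.44629335e+01, -2.73662907e+01,  6.44382834e-02,
        2.28886586e-02, -1.32126120e-04]), 'ee_pos': array([ 0.2286342 , -0.58108069,  0.22189416]), 'tool_rot': array([-7.68972300e-04,  9.82488414e-01,  1.86322043e-01, -1.42270953e-04]), 'ft_force': array([-0.21094949,  0.29667772, -0.45581827]), 'torque': array([-0.00729566,  0.04565519, -0.00283492]), 'gripper_force': 0.0, 'opening': 0.08773619876027801} 0.0187
top {'fx': 598.2728294928719, 'fy': 598.2728294928719, 'cx': 328.7360873311866, 'cy': 237.14478620894496, 'distortion': array([-0.01784641,  0.        ,  0.        ,  0.        ,  0.        ]), 'R': array([[-0.02722411, -0.9990729 , -0.03334957],
       [-0.99513053,  0.0302481 , -0.09380976],
       [ 0.09473155,  0.03063329, -0.99503142]]), 't': array([0.03071101, 0.50567516, 1.09793294])}
side {'fx': 536.5258200744979, 'fy': 536.5258200744979, 'cx': 319.14371646775976, 'cy': 237.07751370572416, 'distortion': array([-0.03528482,  0.        ,  0.        ,  0.        ,  0.        ]), 'R': array([[-9.36610153e-01, -3.50373025e-01,  4.06275932e-04],
       [-2.65990810e-01,  7.10285600e-01, -6.51723297e-01],
       [ 2.28057691e-01, -6.10518722e-01, -7.58456709e-01]]), 't': array([0.48456573, 0.1487161 , 0.83226862])}
```

View pics/top0.png

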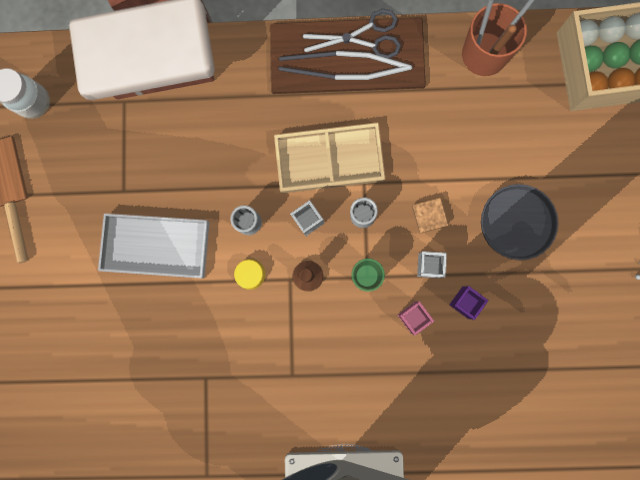

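View pics/side0.png

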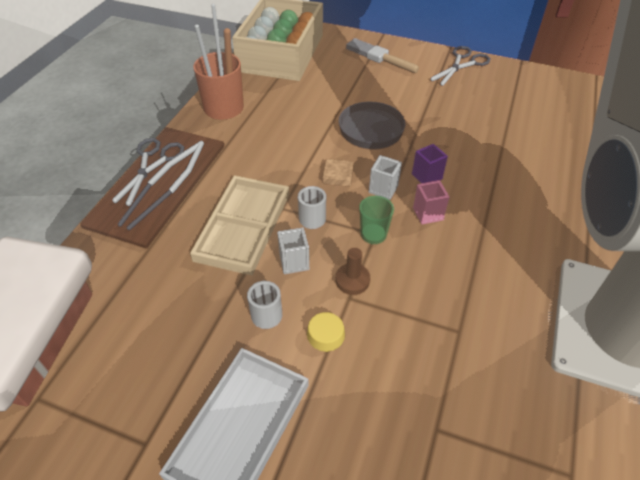

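The top view shows:

| Object | Pixel position |
|---|---|
| Round moulds | (244,219), (364,211) |
| Square moulds | (307,217), (432,264) |
| Plunger | (308,274) |
| Tumbler | (368,275) |
| Long tray | (153,245) |
| Plywood box | (330,157) |
| Pan | (519,222) |

The pink (416,318) and purple (469,303) squares are the decoys.

```bash
cat > h.py <<'E'
from station import telemetry, capture, camera_info, order, env
import cv2,numpy as np
def world(c,px,z):
    K=np.array([[c["fx"],0,c["cx"]],[0,c["fy"],c["cy"]],[0,0,1]])
    p=cv2.undistortPoints(np.array(px,float).reshape(-1,1,2),K,np.array(c["distortion"]))[:,0]
    R,t=np.array(c["R"]),np.array(c["t"]); o=-R.T@t
    d=np.c_[p,np.ones(len(p))]@R
    return o+d*((z-o[2])/d[:,2])[:,None]
def look(name,f):
    c=camera_info(name); im=capture(name)[:,:,::-1]; cv2.imwrite(f,im); return c,im
E
python3 - <<'E'
from h import *
im=cv2.imread("pics/top0.png")[195:335,225:495]
cv2.imwrite("pics/z1.png",cv2.resize(im,None,fx=2.96,fy=2.96,interpolation=cv2.INTER_CUBIC))
im=cv2.imread("pics/top0.png")[110:290,90:390]
cv2.imwrite("pics/z2.png",cv2.resize(im,None,fx=2.6,fy=2.6,interpolation=cv2.INTER_CUBIC))
c=camera_info("top")
for n,p,z in [("ra",(244,218),.06),("rb",(364,210),.06),("sa",(307,216),.06),("sb",(432,263),.06),("pl",(307,275),.075),("tum",(368,274),.07),("tray",(153.5,244.5),.022),("box",(330,156.5),.022),("pan",(519,222),.022)]:
    print(n,world(c,[p],z)[0].round(4))
c=camera_info("wrist");print(c)
E
```

```text
ra [0.5429 0.1692 0.06  ]
rb [ 0.5506 -0.0505  0.06  ]
sa [0.5429 0.0536 0.06  ]
sb [ 0.4506 -0.1695  0.06  ]
pl [0.435  0.0552 0.075 ]
tum [ 0.4338 -0.0536  0.07  ]
tray [0.5027 0.3494 0.022 ]
box [0.6607 0.0096 0.022 ]
pan [ 0.5242 -0.3399  0.022 ]
{'fx': 334.21816526277996, 'fy': 334.21816526277996, 'cx': 321.4710867188975, 'cy': 237.58406403886414, 'distortion': array([-0.04021473,  0.        ,  0.        ,  0.        ,  0.        ]), 'R': array([[ 3.66506411e-01, -9.30415495e-01,  2.39884268e-04],
       [-8.97521560e-01, -3.53480961e-01,  2.63640398e-01],
       [-2.45210317e-01, -9.68411975e-02, -9.64621005e-01]]), 't': array([-0.62376849, -0.03024735,  0.39027794])}
```

View pics/z1.png

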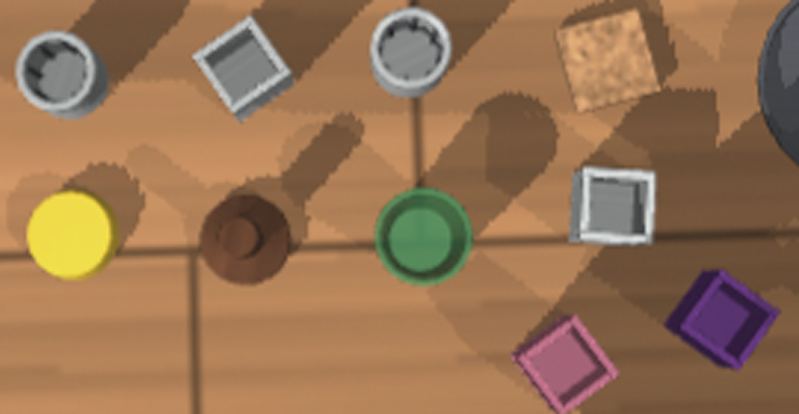

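View pics/z2.png

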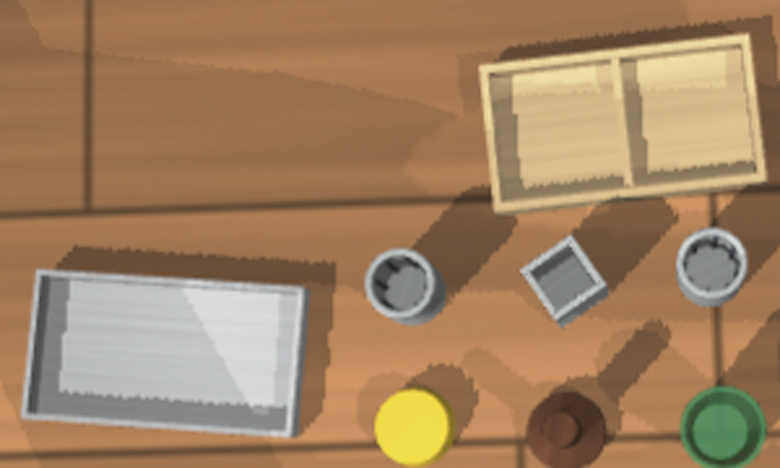

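Zoomed crops give the rim centres in z1: ra (57,72), rb (411,50), sa (243,63), sb (618,205), and plunger stem top (242,237). z2 gives the rim corners of the tray and the box.

```bash
python3 - <<'E'
from h import *
c=camera_info("top")
z1=lambda P:(np.array(P,float)+.5)/2.96-.5+[225,195]
z2=lambda P:(np.array(P,float)+.5)/2.6-.5+[90,110]
for n,P,f,z in [("ra",[(57,72)],z1,.06),("rb",[(411,50)],z1,.06),("sa",[(250,18),(291,70),(240,108),(194,57)],z1,.06),("sb",[(584,168),(656,170),(652,242),(580,238)],z1,.06),("pl",[(242,237)],z1,.075),("tum",[(424,236)],z1,.07),("tray",[(38,270),(306,288),(297,436),(22,416)],z2,.022),("box",[(481,66),(748,34),(766,180),(497,212)],z2,.022)]:
    w=world(c,f(P),z)[:,:2]; d=w[1%len(w)]-w[0]
    m=w.mean(0); print(n,m.round(4), "yaw of edge0", np.arctan2(d[1],d[0]).round(3), [np.linalg.norm(w[i]-w[i-1]).round(3) for i in range(len(w))])
    if len(w)==4:
        e=((w[1]+w[2])-(w[0]+w[3]))/2; f2=((w[3]+w[2])-(w[0]+w[1]))/2
        print("  yaws deg",np.degrees([np.arctan2(e[1],e[0]),np.arctan2(f2[1],f2[0])]).round(1), "u(e)",(e/np.linalg.norm(e)).round(4))
E
```

```text
ra [0.541  0.1694] yaw of edge0 0.0 [np.float64(0.0)]
rb [ 0.5478 -0.0495] yaw of edge0 0.0 [np.float64(0.0)]
sa [0.5429 0.0536] yaw of edge0 -2.505 [np.float64(0.042), np.float64(0.041), np.float64(0.039), np.float64(0.043)]
  yaws deg [-141.5  124.2] u(e) [-0.783  -0.6221]
sb [ 0.4492 -0.172 ] yaw of edge0 -1.628 [np.float64(0.043), np.float64(0.044), np.float64(0.044), np.float64(0.044)]
  yaws deg [-94.1 174.3] u(e) [-0.0709 -0.9975]
pl [0.4355 0.0562] yaw of edge0 0.0 [np.float64(0.0)]
tum [ 0.4331 -0.0534] yaw of edge0 0.0 [np.float64(0.0)]
tray [0.5015 0.35  ] yaw of edge0 -1.669 [np.float64(0.108), np.float64(0.2), np.float64(0.108), np.float64(0.204)]
  yaws deg [-95.7 175.1] u(e) [-0.0986 -0.9951]
box [0.66   0.0111] yaw of edge0 -1.485 [np.float64(0.11), np.float64(0.198), np.float64(0.11), np.float64(0.197)]
  yaws deg [ -85.1 -175. ] u(e) [ 0.0859 -0.9963]
```

move_arm --steps "0 0 -25 0 0 0.125; 0 0 -50 0 0 0.25; 0 0 -50 0 0 0.375;0 0 -50 0 0 0.375" --claw 1 --newtons 20

```text
time_s: 0.43
ee_pos: [0.2291, -0.5822, 0.274]
tool_rot: [0.001, 1.0, -0.002, 0.0]
ft_force: [0.0, -0.2, -0.7]
opening: 0.0878
gripper_force: 0.0
```

move_arm --steps "78 -188 0 0 0 0;78 -188 0 0 0 0;78 -188 0 0 0 0;78 -188 0 0 0 0;78 -188 0 0 0 0"

```text
time_s: 0.85
ee_pos: [0.3066, -0.3907, 0.2714]
tool_rot: [-0.001, 1.0, 0.002, -0.001]
ft_force: [1.2, 0.4, 1.5]
opening: 0.0876
gripper_force: 0.0
```

move_arm --steps "78 -188 0 0 0 0;78 -188 0 0 0 0;78 -188 0 0 0 0;78 -188 0 0 0 0;78 -188 0 0 0 0"

```text
time_s: 1.27
ee_pos: [0.3845, -0.203, 0.2718]
tool_rot: [-0.001, 1.0, 0.002, -0.001]
ft_force: [0.8, 0.2, 0.0]
opening: 0.0878
gripper_force: 0.0
```

move_arm --steps "78 -188 0 0 0 0;78 -188 0 0 0 0;78 -188 0 0 0 0;78 -188 0 0 0 0;78 -188 0 0 0 0"

```text
time_s: 1.68
ee_pos: [0.4626, -0.0152, 0.2718]
tool_rot: [-0.0, 1.0, 0.002, -0.001]
ft_force: [0.4, -1.0, 1.4]
opening: 0.0878
gripper_force: 0.0
```

```bash
python3 - <<'E'
from h import *
c,im=look("wrist","pics/w0.png"); s=telemetry.read_state(); print(s["ee_pos"],s["tool_rot"],-c["R"].T@c["t"])
E
```

```text
[ 0.46492388 -0.01088444  0.27204365] [-1.38865051e-03  9.99993043e-01  3.45749182e-03  1.76440491e-04] [ 0.5363088  -0.01304246  0.43432679]
```

View pics/w0.png

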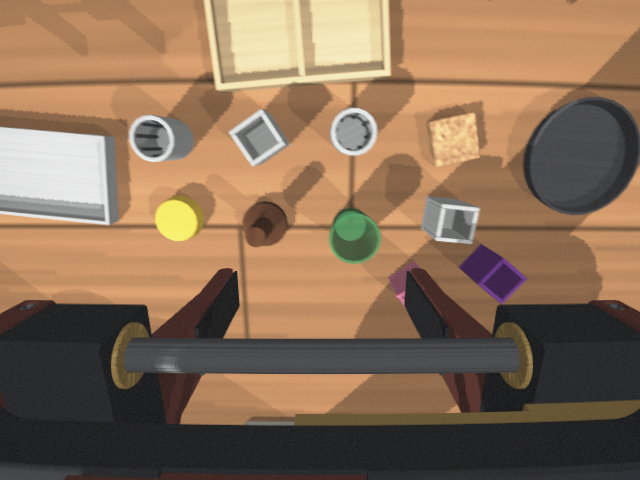

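The wrist view shows the rims of ra at (152,138) and rb at (353,131), sa centred at (258,138), sb at (457,222), the plunger stem top at (258,234), and the pan at (583,155).

```bash
python3 - <<'E'
from h import *
c=camera_info("wrist")
for n,p,z in [("ra",(152,138),.06),("rb",(353,131),.06),("sa",(258,137.5),.06),("sb",(457,222),.06),("pl",(258,234),.075),("tum",(355,240),.07),("pan",(583,155),.022)]: print(n,world(c,[p],z)[0].round(4))
for P in([(265,110),(286,138),(253,165),(229,137)],[(438,203),(478,207),(472,243),(436,236)]):
  w=world(c,P,.06)[:,:2]; print(w.mean(0),[np.degrees(np.arctan2(*(w[i]-w[i-1])[::-1])).round(1) for i in range(4)],[np.linalg.norm(w[i]-w[i-1]).round(3) for i in range(4)])
w=world(c,[(219,89),(390,74)],.022); print(w)
E
```

```text
ra [0.5473 0.176  0.06  ]
rb [ 0.5551 -0.0424  0.06  ]
sa [0.5477 0.0599 0.06  ]
sb [ 0.4561 -0.1658  0.06  ]
pl [0.4439 0.0613 0.075 ]
tum [ 0.4364 -0.0474  0.07  ]
pan [ 0.5337 -0.3307  0.022 ]
[0.54747299 0.05974131] [np.float64(-55.2), np.float64(-142.7), np.float64(128.0), np.float64(39.9)] [np.float64(0.049), np.float64(0.036), np.float64(0.047), np.float64(0.039)]
[ 0.45550847 -0.16476039] [np.float64(2.1), np.float64(-95.0), np.float64(177.8), np.float64(79.4)] [np.float64(0.039), np.float64(0.047), np.float64(0.043), np.float64(0.044)]
[[ 0.60274819  0.11009951  0.022     ]
 [ 0.61988735 -0.08621782  0.022     ]]
```

move_arm --steps "78 -188 0 0 0 0;78 -188 0 0 0 0;78 -188 0 0 0 0;78 -188 0 0 0 0;78 -188 0 0 0 0"

```text
time_s: 2.15
ee_pos: [0.5408, 0.1726, 0.2715]
tool_rot: [0.0, 1.0, 0.002, -0.001]
ft_force: [-0.4, -0.2, -0.0]
opening: 0.0879
gripper_force: 0.0
```

move_arm --steps "0 0 40 0 0 0;0 0 80 0 0 0;0 0 80 0 0 0;0 0 80 0 0 0;0 0 80 0 0 0"

```text
time_s: 2.57
ee_pos: [0.5414, 0.1701, 0.1937]
tool_rot: [-0.0, 1.0, 0.0, 0.0]
ft_force: [-0.1, 0.2, 0.1]
opening: 0.0879
gripper_force: 0.0
```

```bash
python3 - <<'E'
from h import *
c,im=look("wrist","pics/w1.png"); s=telemetry.read_state(); print(s["ee_pos"],s["tool_rot"]); np.savez("w1.npz",R=c["R"],t=c["t"])
K=np.array([[c["fx"],0,c["cx"]],[0,c["fy"],c["cy"]],[0,0,1]])
for p,col in [((.541,.169,.06),(0,0,255)),((.547,.176,.06),(0,255,0))]:
    q=cv2.projectPoints(np.array([p]),cv2.Rodrigues(c["R"])[0],c["t"],K,c["distortion"])[0].ravel(); print(q)
    im=cv2.circle(im.copy(),tuple(int(v) for v in q.round()),3,col,-1)
cv2.imwrite("pics/w1.png",im)
E
```

```text
[0.54210648 0.17023844 0.19457458] [-3.69964933e-04  9.99999224e-01  1.55868066e-04  1.17916038e-03]
[324.08920503 230.26450432]
[316.40825365 223.84853982]
```

View pics/w1.png

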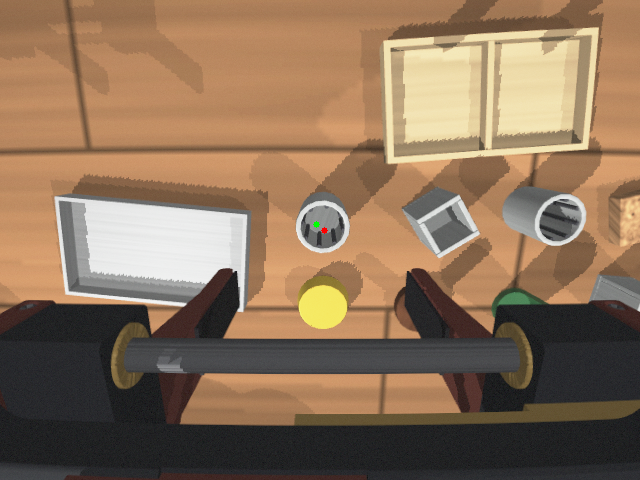

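ra's rim is at (323,227), close to the red prediction from the top camera. Next I descend and grip.

move_arm --steps "2 1 41 0 0 0;2 1 82 0 0 0;2 1 123 0 0 0;2 1 150 0 0 0;2 1 163 0 0 0"

```text
time_s: 3.03
ee_pos: [0.5428, 0.1687, 0.0285]
tool_rot: [0.0, 1.0, -0.0, -0.001]
ft_force: [-0.5, -0.3, -0.2]
opening: 0.0877
gripper_force: 0.0
```

move_arm --steps "0 0 0 0 0 0;0 0 0 0 0 0;0 0 0 0 0 0;0 0 0 0 0 0;0 0 0 0 0 0" --claw -1 --newtons 25

```text
time_s: 3.45
ee_pos: [0.5444, 0.1697, 0.0316]
tool_rot: [-0.0, 1.0, -0.0, 0.002]
ft_force: [-0.4, 0.2, 0.8]
opening: 0.0579
gripper_force: 0.0
```

```bash
python3 - <<'E'
from h import *
c=camera_info("wrist"); c.update(np.load("w1.npz"))
for n,P,z in [("ra",[(323,227)],.06),("rb",[(561,218)],.06),("box",[(384,42),(598,28),(588,148),(388,162)],.022),("tray",[(55,196),(249,211),(243,311),(67,294)],.022),("sa",[(415,222),(462,194),(479,229),(440,257)],.06)]:
  w=world(c,P,z)[:,:2]; print(n,w.mean(0).round(4),w.round(3).tolist())
E
```

```text
ra [0.5441 0.17  ] [[0.544, 0.17]]
rb [ 0.5531 -0.0502] [[0.553, -0.05]]
box [0.6623 0.0108] [[0.708, 0.115], [0.725, -0.084], [0.616, -0.094], [0.601, 0.106]]
tray [0.5043 0.3509] [[0.568, 0.446], [0.552, 0.245], [0.439, 0.258], [0.458, 0.455]]
sa [0.5453 0.0546] [[0.549, 0.086], [0.575, 0.046], [0.542, 0.026], [0.515, 0.06]]
```

move_arm --steps "0 0 0 0 0 0;0 0 0 0 0 0;0 0 0 0 0 0;0 0 0 0 0 0"

```text
time_s: 3.78
ee_pos: [0.5438, 0.1695, 0.031]
tool_rot: [-0.0, 1.0, 0.0, 0.001]
ft_force: [-0.5, 0.4, 8.6]
opening: 0.0506
gripper_force: 25.0
```

move_arm --steps "0 0 -20 0 0 0;0 0 -40 0 0 0;0 0 -60 0 0 0;0 0 -60 0 0 0"

```text
time_s: 4.12
ee_pos: [0.545, 0.17, 0.0929]
tool_rot: [-0.001, 1.0, -0.0, 0.003]
ft_force: [0.9, 0.3, -2.9]
opening: 0.0506
gripper_force: 25.0
```

move_arm --steps "-5 -30 0 0 0 0;-11 -65 0 0 0 0;-17 -105 0 0 0 0;-23 -143 0 0 0 0;-29 -180 0 0 0 0"

```text
time_s: 4.53
ee_pos: [0.5129, 0.3507, 0.0885]
tool_rot: [0.0, 1.0, -0.0, -0.001]
ft_force: [0.9, 0.2, -2.5]
opening: 0.0504
gripper_force: 25.0
```

move_arm --steps "-5 -30 0 0 0 0;-8 -51 0 0 0 0;-8 -51 0 0 0 0;-8 -51 0 0 0 0;-8 -51 0 0 0 0"

```text
time_s: 4.95
ee_pos: [0.5053, 0.3994, 0.0885]
tool_rot: [0.001, 1.0, 0.0, -0.001]
ft_force: [-0.4, -0.9, -2.7]
opening: 0.0505
gripper_force: 25.0
```

move_arm --steps "0 0 15 0 0 0;0 0 30 0 0 0;0 0 42 0 0 0;0 0 50 0 0 0;0 0 50 0 0 0"

```text
time_s: 5.37
ee_pos: [0.5051, 0.3985, 0.0375]
tool_rot: [0.001, 1.0, -0.001, -0.002]
ft_force: [-0.3, 0.8, -3.2]
opening: 0.0504
gripper_force: 25.0
```

move_arm --steps "0 0 1 0 0 0;0 0 2 0 0 0;0 0 3 0 0 0;0 0 4 0 0 0;0 0 4 0 0 0"

```text
time_s: 5.78
ee_pos: [0.5062, 0.4005, 0.036]
tool_rot: [-0.0, 1.0, -0.0, 0.0]
ft_force: [-1.3, -0.3, -3.2]
opening: 0.0502
gripper_force: 25.0
```

move_arm --steps "0 0 0.5 0 0 0;0 0 1 0 0 0;0 0 1 0 0 0;0 0 1 0 0 0"

```text
time_s: 6.12
ee_pos: [0.5061, 0.4005, 0.0351]
tool_rot: [-0.0, 1.0, -0.0, 0.0]
ft_force: [-1.3, -0.6, 1.3]
opening: 0.0507
gripper_force: 25.0
```

move_arm --steps "0 0 0.5 0 0 0;0 0 1 0 0 0;0 0 1 0 0 0;0 0 1 0 0 0"

```text
time_s: 6.45
ee_pos: [0.5061, 0.4006, 0.035]
tool_rot: [-0.0, 1.0, -0.0, 0.0]
ft_force: [-4.5, -2.1, 9.7]
opening: 0.0503
gripper_force: 25.0
```

move_arm --steps "0 0 0 0 0 0;0 0 0 0 0 0;0 0 0 0 0 0;0 0 0 0 0 0" --claw 0.7

```text
time_s: 6.78
ee_pos: [0.5061, 0.4004, 0.0336]
tool_rot: [-0.0, 1.0, -0.0, 0.0]
ft_force: [0.3, -0.9, -0.7]
opening: 0.0726
gripper_force: 0.0
```

move_arm --steps "0 0 -10 0 0 0;0 0 -30 0 0 0;0 0 -60 0 0 0;0 0 -95 0 0 0;0 0 -115 0 0 0"

```text
time_s: 7.2
ee_pos: [0.5071, 0.4012, 0.1526]
tool_rot: [-0.001, 1.0, -0.0, 0.001]
ft_force: [1.2, -0.2, 0.2]
opening: 0.0746
gripper_force: 0.0
```

move_arm --steps "19 190 0 0 0 0;19 190 0 0 0 0;19 190 0 0 0 0;19 190 0 0 0 0;19 190 0 0 0 0" --claw 1

```text
time_s: 7.62
ee_pos: [0.5247, 0.207, 0.1494]
tool_rot: [0.0, 1.0, -0.001, 0.0]
ft_force: [1.5, -0.3, -1.0]
opening: 0.0876
gripper_force: 0.0
```

move_arm --steps "19 190 0 0 0 0;19 190 0 0 0 0;19 190 0 0 0 0;19 190 0 0 0 0;19 190 0 0 0 0"

```text
time_s: 8.03
ee_pos: [0.5441, 0.0169, 0.1495]
tool_rot: [0.0, 1.0, -0.001, 0.0]
ft_force: [0.5, 0.1, 0.2]
opening: 0.0879
gripper_force: 0.0
```

move_arm --steps "7 71 0 0 0 0;7 71 0 0 0 0;7 71 0 0 0 0;7 71 0 0 0 0;7 71 0 0 0 0"

```text
time_s: 8.45
ee_pos: [0.5508, -0.0503, 0.149]
tool_rot: [-0.0, 1.0, -0.0, 0.0]
ft_force: [-0.4, -0.0, 0.1]
opening: 0.0879
gripper_force: 0.0
```

```bash
python3 - <<'E'
from h import *
c=camera_info("wrist"); s=telemetry.read_state(); c,im=look("wrist","pics/w2.png"); print(s["ee_pos"]); np.savez("w2.npz",R=c["R"],t=c["t"])
E
```

```text
[ 0.55080863 -0.05031442  0.14897078]
```

View pics/w2.png

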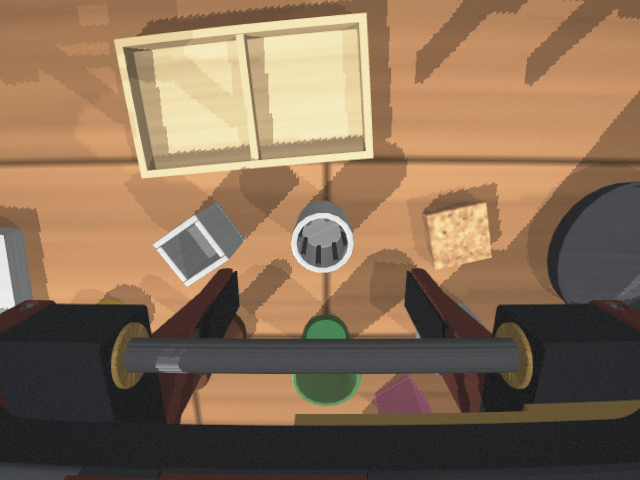

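rb's rim is at (322,243), sa's rim corners are (153,244), (192,216), (228,258), (188,287), and the box corners are visible.

```bash
python3 - <<'E'
from h import *
c=camera_info("wrist"); c.update(np.load("w2.npz"))
for n,P,z in [("rb",[(322,243)],.06),("box",[(116,39),(366,14),(373,158),(142,178)],.022),("sa",[(153,244),(192,216),(228,258),(188,287)],.06)]:
  w=world(c,P,z)[:,:2]; print(n,w.mean(0).round(4),w.round(3).tolist())
  if len(w)>1:
    print([np.degrees(np.arctan2(*(w[i]-w[i-1])[::-1])).round(1) for i in range(4)],[np.linalg.norm(w[i]-w[i-1]).round(3) for i in range(4)])
E
```

```text
rb [ 0.5513 -0.0494] [[0.551, -0.049]]
box [0.6618 0.0111] [[0.709, 0.114], [0.724, -0.083], [0.615, -0.093], [0.599, 0.107]]
[np.float64(3.9), np.float64(-85.5), np.float64(-175.2), np.float64(94.6)] [np.float64(0.11), np.float64(0.198), np.float64(0.11), np.float64(0.2)]
sa [0.544  0.0553] [[0.55, 0.084], [0.573, 0.051], [0.539, 0.025], [0.514, 0.06]]
[np.float64(33.3), np.float64(-56.2), np.float64(-143.3), np.float64(125.7)] [np.float64(0.044), np.float64(0.04), np.float64(0.043), np.float64(0.043)]
```

move_arm --steps "0 -1 41 0 0 0;0 -1 80 0 0 0;0 -1 105 0 0 0;0 -1 119 0 0 0;0 -1 119 0 0 0"

```text
time_s: 8.92
ee_pos: [0.5484, -0.0478, 0.0266]
tool_rot: [-0.0, 1.0, 0.001, -0.003]
ft_force: [-1.0, -0.3, -0.3]
opening: 0.0879
gripper_force: 0.0
```

move_arm --steps "0 0 0 0 0 0;0 0 0 0 0 0;0 0 0 0 0 0;0 0 0 0 0 0;0 0 0 0 0 0" --claw -1

```text
time_s: 9.33
ee_pos: [0.5517, -0.0496, 0.0308]
tool_rot: [0.0, 1.0, -0.0, 0.001]
ft_force: [0.6, -0.3, -0.6]
opening: 0.0579
gripper_force: 0.0
```

move_arm --steps "0 0 0 0 0 0;0 0 0 0 0 0;0 0 0 0 0 0;0 0 0 0 0 0"

```text
time_s: 9.67
ee_pos: [0.5514, -0.0498, 0.0304]
tool_rot: [0.0, 1.0, -0.0, 0.001]
ft_force: [-1.1, -0.2, 6.4]
opening: 0.0495
gripper_force: 25.0
```

move_arm --steps "0 0 -20 0 0 0;0 0 -45 0 0 0;0 0 -75 0 0 0;0 0 -110 0 0 0;0 0 -110 0 0 0"

```text
time_s: 10.08
ee_pos: [0.5543, -0.0501, 0.1452]
tool_rot: [0.0, 1.0, -0.0, 0.004]
ft_force: [1.2, 0.7, -2.5]
opening: 0.0493
gripper_force: 25.0
```

move_arm --steps "-5 -30 0 0 0 0;-10 -65 0 0 0 0;-16 -105 0 0 0 0;-22 -145 0 0 0 0;-27 -180 0 0 0 0"

```text
time_s: 10.5
ee_pos: [0.5225, 0.132, 0.1386]
tool_rot: [0.0, 1.0, -0.0, -0.001]
ft_force: [0.9, -1.1, -4.2]
opening: 0.0498
gripper_force: 25.0
```

move_arm --steps "-6 -40 0 0 0 0;-12 -80 0 0 0 0;-18 -120 0 0 0 0;-23 -152 0 0 0 0;-26 -172 0 0 0 0"

```text
time_s: 10.92
ee_pos: [0.4966, 0.3052, 0.1386]
tool_rot: [-0.0, 1.0, 0.001, -0.001]
ft_force: [-0.4, -0.6, -3.2]
opening: 0.0495
gripper_force: 25.0
```

move_arm --steps "0 0 20 0 0 0;0 0 50 0 0 0;0 0 80 0 0 0;0 0 97 0 0 0;0 0 102 0 0 0"

```text
time_s: 11.33
ee_pos: [0.4948, 0.3007, 0.0342]
tool_rot: [0.002, 1.0, -0.0, -0.004]
ft_force: [-11.6, -5.5, 31.7]
opening: 0.0495
gripper_force: 25.0
```

move_arm --steps "0 0 0 0 0 0;0 0 0 0 0 0;0 0 0 0 0 0"

```text
time_s: 11.58
ee_pos: [0.4983, 0.3024, 0.0379]
tool_rot: [-0.0, 1.0, -0.0, 0.0]
ft_force: [-0.3, 0.4, -2.5]
opening: 0.0497
gripper_force: 25.0
```

move_arm --steps "0 0 0.5 0 0 0;0 0 1 0 0 0;0 0 1.5 0 0 0;0 0 1.5 0 0 0;0 0 1.5 0 0 0"

```text
time_s: 12.0
ee_pos: [0.4981, 0.3024, 0.0363]
tool_rot: [-0.0, 1.0, -0.0, 0.0]
ft_force: [-0.3, 0.0, -4.1]
opening: 0.0495
gripper_force: 25.0
```

move_arm --steps "0 0 0.5 0 0 0;0 0 1 0 0 0;0 0 1 0 0 0;0 0 1 0 0 0"

```text
time_s: 12.33
ee_pos: [0.4979, 0.3024, 0.0351]
tool_rot: [0.0, 1.0, -0.0, -0.0]
ft_force: [0.1, 0.6, -4.7]
opening: 0.0497
gripper_force: 25.0
```

move_arm --steps "0 0 0.5 0 0 0;0 0 1 0 0 0;0 0 1 0 0 0;0 0 1 0 0 0"

```text
time_s: 12.67
ee_pos: [0.4981, 0.3024, 0.0343]
tool_rot: [-0.0, 1.0, -0.0, 0.0]
ft_force: [-0.1, -0.1, -1.1]
opening: 0.0495
gripper_force: 25.0
```

move_arm --steps "0 0 0.3 0 0 0;0 0 0.6 0 0 0;0 0 0.6 0 0 0;0 0 0.6 0 0 0"

```text
time_s: 13.0
ee_pos: [0.4981, 0.3025, 0.0343]
tool_rot: [-0.0, 1.0, -0.0, 0.0]
ft_force: [-2.0, -0.2, 5.4]
opening: 0.0494
gripper_force: 25.0
```

move_arm --steps "0 0 0 0 0 0;0 0 0 0 0 0;0 0 0 0 0 0;0 0 0 0 0 0" --claw 0.7

```text
time_s: 13.33
ee_pos: [0.4981, 0.3024, 0.0336]
tool_rot: [-0.0, 1.0, -0.0, 0.0]
ft_force: [0.7, 1.0, 1.1]
opening: 0.0725
gripper_force: 0.0
```

move_arm --steps "0 0 -10 0 0 0;0 0 -30 0 0 0;0 0 -60 0 0 0;0 0 -95 0 0 0;0 0 -115 0 0 0"

```text
time_s: 13.75
ee_pos: [0.4991, 0.303, 0.1524]
tool_rot: [-0.001, 1.0, -0.0, 0.002]
ft_force: [1.0, -0.1, -0.6]
opening: 0.0745
gripper_force: 0.0
```

move_arm --steps "38 204 0 0 0 0;38 204 0 0 0 0;38 204 0 0 0 0;38 204 0 0 0 0;38 204 0 0 0 0" --claw 1

```text
time_s: 14.17
ee_pos: [0.5361, 0.0966, 0.1495]
tool_rot: [-0.0, 1.0, 0.0, 0.001]
ft_force: [0.8, 0.2, -0.8]
opening: 0.0877
gripper_force: 0.0
```

move_arm --steps "8 44 0 0 0 -0.124;8 44 0 0 0 -0.248;8 44 0 0 0 -0.372;8 44 0 0 0 -0.496;8 44 0 0 0 -0.62"

```text
time_s: 14.58
ee_pos: [0.5441, 0.0537, 0.1493]
tool_rot: [0.0, 0.953, 0.304, 0.0]
ft_force: [0.2, -0.1, -0.4]
opening: 0.0877
gripper_force: 0.0
```

move_arm --steps "0 0 0 0 0 0;0 0 0 0 0 0;0 0 0 0 0 0"

```text
time_s: 14.83
ee_pos: [0.544, 0.0544, 0.1489]
tool_rot: [0.0, 0.954, 0.3, 0.0]
ft_force: [-1.2, 0.5, 0.7]
opening: 0.0882
gripper_force: 0.0
```

```bash
python3 - <<'E'
from h import *
c=camera_info("wrist"); s=telemetry.read_state(); c,im=look("wrist","pics/w3.png"); print(s["ee_pos"],s["tool_rot"]); np.savez("w3.npz",R=c["R"],t=c["t"])
look("side","pics/s1.png")
E
```

```text
[0.54400904 0.05443367 0.14890339] [2.92396279e-05 9.53888317e-01 3.00161700e-01 1.75872563e-04]
```

View pics/w3.png

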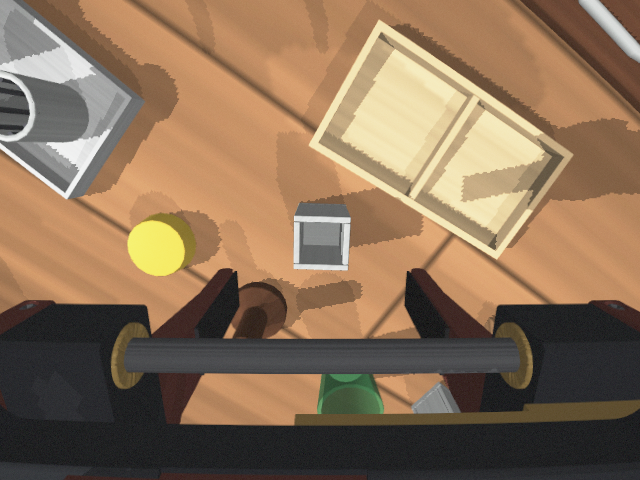

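sa sits centred and aligned between the fingers, with its rim at about (321,243). I'll grip it and carry it to the box.

move_arm --steps "0 0 41 0 0 0;0 0 80 0 0 0;0 0 105 0 0 0;0 0 119 0 0 0;0 0 119 0 0 0"

```text
time_s: 15.35
ee_pos: [0.5415, 0.0543, 0.0265]
tool_rot: [-0.001, 0.954, 0.301, -0.003]
ft_force: [-0.8, 0.4, 1.7]
opening: 0.088
gripper_force: 0.0
```

move_arm --steps "0 0 0 0 0 0;0 0 0 0 0 0;0 0 0 0 0 0;0 0 0 0 0 0;0 0 0 0 0 0" --claw -1

```text
time_s: 15.77
ee_pos: [0.5447, 0.0544, 0.0307]
tool_rot: [0.0, 0.953, 0.302, 0.001]
ft_force: [0.2, 0.3, 0.4]
opening: 0.0581
gripper_force: 0.0
```

move_arm --steps "0 0 0 0 0 0;0 0 0 0 0 0;0 0 0 0 0 0;0 0 0 0 0 0;0 0 0 0 0 0"

```text
time_s: 16.18
ee_pos: [0.5442, 0.0544, 0.0301]
tool_rot: [0.0, 0.953, 0.302, 0.0]
ft_force: [-1.1, 0.2, 6.5]
opening: 0.044
gripper_force: 24.7
```

move_arm --steps "0 0 -15 0 0 0;0 0 -35 0 0 0;0 0 -55 0 0 0;0 0 -60 0 0 0;0 0 -60 0 0 0"

```text
time_s: 16.6
ee_pos: [0.5448, 0.0544, 0.0906]
tool_rot: [0.0, 0.953, 0.302, 0.001]
ft_force: [0.9, -0.6, -2.3]
opening: 0.0443
gripper_force: 24.7
```

move_arm --steps "18 12 0 0 0 0.107;38 25 0 0 0 0.214;57 37 0 0 0 0.321;78 51 0 0 0 0.428;95 62 0 0 0 0.535"

```text
time_s: 17.02
ee_pos: [0.658, 0.0583, 0.0877]
tool_rot: [0.0, 0.999, 0.036, -0.001]
ft_force: [-0.3, -0.1, -1.6]
opening: 0.0442
gripper_force: 24.7
```

move_arm --steps "0 0 0 0 0 0;0 0 15 0 0 0;0 0 30 0 0 0;0 0 40 0 0 0;0 0 47 0 0 0"

```text
time_s: 17.43
ee_pos: [0.6544, 0.0582, 0.0392]
tool_rot: [0.0, 0.999, 0.04, -0.003]
ft_force: [-0.6, -0.0, -3.2]
opening: 0.0443
gripper_force: 24.7
```

move_arm --steps "0 0 0 0 0 0;0 0 1 0 0 0;0 0 2 0 0 0;0 0 2 0 0 0;0 0 2 0 0 0"

```text
time_s: 17.85
ee_pos: [0.6578, 0.0584, 0.0413]
tool_rot: [-0.0, 0.999, 0.039, 0.001]
ft_force: [-0.4, -0.6, -2.7]
opening: 0.0444
gripper_force: 24.7
```

move_arm --steps "0 0 1 0 0 0;0 0 2 0 0 0;0 0 3.5 0 0 0;0 0 3.5 0 0 0;0 0 3.5 0 0 0"

```text
time_s: 18.27
ee_pos: [0.6572, 0.0583, 0.037]
tool_rot: [-0.0, 0.999, 0.039, -0.0]
ft_force: [0.5, 1.0, -2.5]
opening: 0.0438
gripper_force: 24.7
```

move_arm --steps "0 0 0.5 0 0 0;0 0 1 0 0 0;0 0 1 0 0 0;0 0 1 0 0 0"

```text
time_s: 18.6
ee_pos: [0.6574, 0.0583, 0.0361]
tool_rot: [-0.0, 0.999, 0.039, 0.0]
ft_force: [-0.4, 0.1, -3.1]
opening: 0.0438
gripper_force: 24.7
```

move_arm --steps "0 0 0.5 0 0 0;0 0 1 0 0 0;0 0 1 0 0 0;0 0 1 0 0 0"

```text
time_s: 18.93
ee_pos: [0.6574, 0.0583, 0.0361]
tool_rot: [0.0, 0.999, 0.039, 0.0]
ft_force: [-3.6, 0.6, 6.1]
opening: 0.0441
gripper_force: 24.8
```

move_arm --steps "0 0 0 0 0 0;0 0 0 0 0 0;0 0 0 0 0 0;0 0 0 0 0 0" --claw 0.6

```text
time_s: 19.27
ee_pos: [0.6574, 0.0583, 0.035]
tool_rot: [-0.0, 0.999, 0.039, 0.0]
ft_force: [-0.5, 0.7, -0.3]
opening: 0.0671
gripper_force: 0.0
```

move_arm --steps "0 0 -10 0 0 0;0 0 -30 0 0 0;0 0 -60 0 0 0;0 0 -95 0 0 0;0 0 -115 0 0 0"

```text
time_s: 19.68
ee_pos: [0.6588, 0.0585, 0.1542]
tool_rot: [-0.0, 0.999, 0.039, 0.002]
ft_force: [1.0, 0.1, 0.1]
opening: 0.07
gripper_force: 0.0
```

move_arm --steps "-140 132 0 0 0 0;-140 132 0 0 0 0;-140 132 0 0 0 0;-140 132 0 0 0 0;-140 132 0 0 0 0"

```text
time_s: 20.1
ee_pos: [0.5252, -0.086, 0.1506]
tool_rot: [0.0, 0.999, 0.039, -0.001]
ft_force: [-0.1, -0.3, 0.3]
opening: 0.0701
gripper_force: 0.0
```

move_arm --steps "-84 80 0 0 0 0.1;-84 80 0 0 0 0.165;-84 80 0 0 0 0.165;-84 80 0 0 0 0.165;-84 80 0 0 0 0.165"

```text
time_s: 20.52
ee_pos: [0.45, -0.1717, 0.1508]
tool_rot: [0.0, 0.999, -0.045, 0.0]
ft_force: [0.5, -0.4, -0.0]
opening: 0.0704
gripper_force: 0.0
```

move_arm --steps "0 0 0 0 0 0;0 0 0 0 0 0"

```text
time_s: 20.68
ee_pos: [0.4517, -0.1701, 0.1505]
tool_rot: [0.0, 0.999, -0.043, 0.001]
ft_force: [0.3, -0.7, 0.0]
opening: 0.0703
gripper_force: 0.0
```

```bash
python3 - <<'E'
from h import *
c=camera_info("wrist"); s=telemetry.read_state(); c,im=look("wrist","pics/w4.png"); print(s["ee_pos"],s["tool_rot"]); np.savez("w4.npz",R=c["R"],t=c["t"])
E
```

```text
[ 0.45167761 -0.17008097  0.150504  ] [ 1.15070109e-04  9.99081342e-01 -4.28501409e-02  5.70053516e-04]
```

View pics/w4.png

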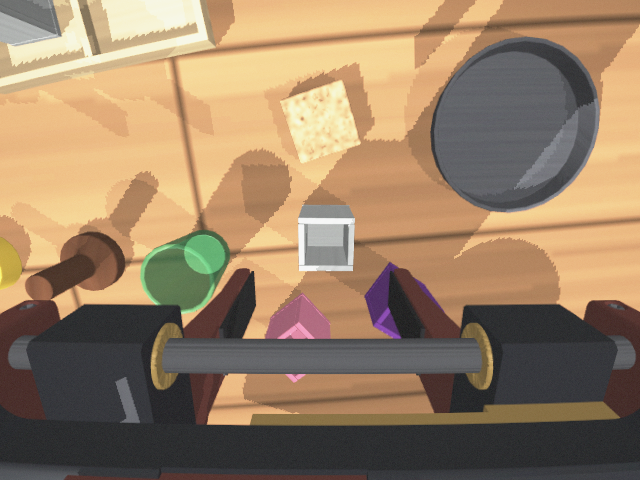

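sb's rim centre is at (326,245), aligned with the fingers. The pan rim centre is at (515,125). I'll check the clearance to the purple decoy.

```bash
python3 - <<'E'
from h import *
c=camera_info("wrist"); c.update(np.load("w4.npz"))
print("sb",world(c,[(326.5,245)],.06),"pan",world(c,[(515,125)],.022))
print(world(c,[(299,219),(354,219),(353,270),(300,271)],.06))
c=camera_info("top"); P=(np.array([(718,270),(778,316),(737,368),(690,300)],float)+.5)/2.96-.5+[225,195]
print("purple",world(c,P,.06))
P=(np.array([(667,324)],float)+.5)/2.96-.5+[225,195]; print("purple base",world(c,P,.0))
print("pan top",world(c,[(519,222)],.022))
E
```

```text
sb [[ 0.44980145 -0.1724318   0.06      ]] pan [[ 0.52985696 -0.33899386  0.022     ]]
[[ 0.47251353 -0.15294646  0.06      ]
 [ 0.46887561 -0.19533726  0.06      ]
 [ 0.42700637 -0.19202926  0.06      ]
 [ 0.42982854 -0.14934594  0.06      ]]
purple [[ 0.40781018 -0.23053252  0.06      ]
 [ 0.3791652  -0.26517792  0.06      ]
 [ 0.34875503 -0.23908251  0.06      ]
 [ 0.39023516 -0.21284533  0.06      ]]
purple base [[ 0.37488903 -0.20836473  0.        ]]
pan top [[ 0.52416526 -0.3399403   0.022     ]]
```

move_arm --steps "-2 2 41 0 0 0;-2 2 80 0 0 0;-2 2 106 0 0 0;-2 2 120 0 0 0;-2 2 120 0 0 0"

```text
time_s: 21.15
ee_pos: [0.4471, -0.1706, 0.0271]
tool_rot: [-0.001, 0.999, -0.042, -0.003]
ft_force: [-0.4, 0.0, -0.2]
opening: 0.0703
gripper_force: 0.0
```

move_arm --steps "0 0 0 0 0 0;0 0 0 0 0 0;0 0 0 0 0 0;0 0 0 0 0 0;0 0 0 0 0 0" --claw -1

```text
time_s: 21.57
ee_pos: [0.4493, -0.1726, 0.0312]
tool_rot: [0.0, 0.999, -0.043, 0.001]
ft_force: [0.4, 0.7, 4.2]
opening: 0.0439
gripper_force: 25.0
```

move_arm --steps "0 0 0 0 0 0;0 0 0 0 0 0;0 0 0 0 0 0;0 0 0 0 0 0"

```text
time_s: 21.9
ee_pos: [0.4494, -0.1727, 0.0312]
tool_rot: [0.0, 0.999, -0.043, 0.001]
ft_force: [0.6, 0.9, 7.3]
opening: 0.0438
gripper_force: 25.0
```

move_arm --steps "0 0 -15 0 0 0;0 0 -35 0 0 0;0 0 -60 0 0 0;0 0 -70 0 0 0;0 0 -70 0 0 0"

```text
time_s: 22.32
ee_pos: [0.45, -0.1731, 0.1023]
tool_rot: [0.001, 0.999, -0.043, 0.002]
ft_force: [0.4, 0.9, -2.2]
opening: 0.0439
gripper_force: 25.0
```

move_arm --steps "20 -15 0 0 0 0;45 -34 0 0 0 0;70 -53 0 0 0 0;95 -71 0 0 0 0;120 -90 0 0 0 0"

```text
time_s: 22.73
ee_pos: [0.5761, -0.0922, 0.0986]
tool_rot: [-0.0, 0.999, -0.043, -0.001]
ft_force: [-0.4, -1.8, -2.7]
opening: 0.0435
gripper_force: 25.0
```

move_arm --steps "25 -19 0 0 0 -0.05;50 -38 0 0 0 -0.1;70 -53 0 0 0 -0.17;83 -62 0 0 0 -0.17;83 -62 0 0 0 -0.17"

```text
time_s: 23.15
ee_pos: [0.6659, -0.0367, 0.0984]
tool_rot: [-0.0, 0.999, 0.043, 0.0]
ft_force: [-0.5, 0.2, -1.9]
opening: 0.0438
gripper_force: 25.0
```

move_arm --steps "0 0 5 0 0 0;0 0 20 0 0 0;0 0 40 0 0 0;0 0 52 0 0 0;0 0 58 0 0 0"

```text
time_s: 23.57
ee_pos: [0.6608, -0.0391, 0.0387]
tool_rot: [-0.0, 0.999, 0.041, -0.003]
ft_force: [0.1, -0.6, -1.9]
opening: 0.044
gripper_force: 25.0
```

move_arm --steps "0 0 0 0 0 0;0 0 1 0 0 0;0 0 2 0 0 0;0 0 2 0 0 0;0 0 2 0 0 0"

```text
time_s: 23.98
ee_pos: [0.6643, -0.0386, 0.0409]
tool_rot: [0.0, 0.999, 0.042, 0.001]
ft_force: [-0.8, -0.5, -1.4]
opening: 0.0435
gripper_force: 25.0
```

move_arm --steps "0 0 1 0 0 0;0 0 2 0 0 0;0 0 3 0 0 0;0 0 3 0 0 0;0 0 3 0 0 0"

```text
time_s: 24.4
ee_pos: [0.664, -0.0385, 0.0373]
tool_rot: [0.0, 0.999, 0.042, 0.0]
ft_force: [-0.1, -0.6, 0.6]
opening: 0.0439
gripper_force: 25.0
```

move_arm --steps "0 0 0.5 0 0 0;0 0 1 0 0 0;0 0 1 0 0 0;0 0 1 0 0 0"

```text
time_s: 24.73
ee_pos: [0.664, -0.0385, 0.0373]
tool_rot: [0.0, 0.999, 0.042, 0.0]
ft_force: [-2.7, 0.9, 9.2]
opening: 0.0439
gripper_force: 25.0
```

move_arm --steps "0 0 0 0 0 0;0 0 0 0 0 0;0 0 0 0 0 0;0 0 0 0 0 0" --claw 0.6

```text
time_s: 25.07
ee_pos: [0.6638, -0.0385, 0.0359]
tool_rot: [0.0, 0.999, 0.042, -0.0]
ft_force: [-0.9, -0.3, 0.3]
opening: 0.067
gripper_force: 0.0
```

move_arm --steps "0 0 -10 0 0 0;0 0 -30 0 0 0;0 0 -60 0 0 0;0 0 -95 0 0 0;0 0 -115 0 0 0"

```text
time_s: 25.48
ee_pos: [0.6652, -0.0386, 0.1552]
tool_rot: [0.0, 0.999, 0.042, 0.002]
ft_force: [0.7, -0.3, -0.1]
opening: 0.0704
gripper_force: 0.0
```

move_arm --steps "-160 -83 0 0 0 0;-160 -83 0 0 0 0;-160 -83 0 0 0 0;-160 -83 0 0 0 0;-160 -83 0 0 0 0"

```text
time_s: 25.9
ee_pos: [0.4915, 0.0321, 0.151]
tool_rot: [-0.0, 0.999, 0.042, -0.002]
ft_force: [-0.1, -0.6, -0.8]
opening: 0.0704
gripper_force: 0.0
```

move_arm --steps "-59 -30 0 0 0 0.04;-59 -30 0 0 0 0.084;-59 -30 0 0 0 0.084;-59 -30 0 0 0 0.084;-59 -30 0 0 0 0.084"

```text
time_s: 26.32
ee_pos: [0.4377, 0.0559, 0.1519]
tool_rot: [-0.0, 1.0, 0.0, 0.001]
ft_force: [0.3, -0.3, 0.2]
opening: 0.07
gripper_force: 0.0
```

```bash
python3 - <<'E'
from h import *
c=camera_info("wrist"); s=telemetry.read_state(); c,im=look("wrist","pics/w5.png"); print(s["ee_pos"],s["tool_rot"]); np.savez("w5.npz",R=c["R"],t=c["t"])
E
```

```text
[0.43767256 0.05592267 0.15190543] [-8.56381126e-05  9.99999238e-01  9.14574821e-05  1.22777667e-03]
```

View pics/w5.png

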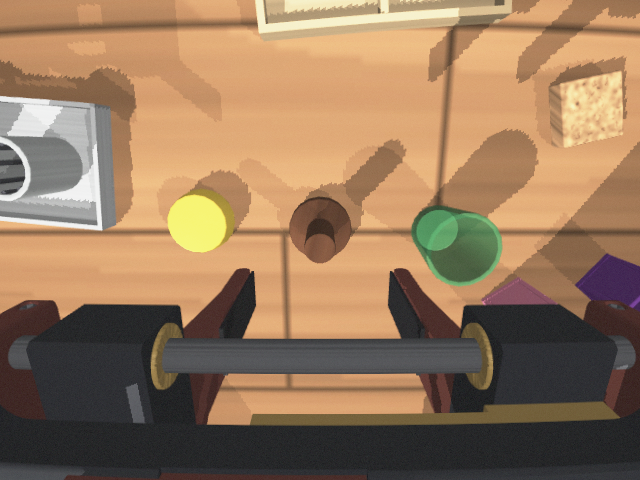

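The plunger stem top is at (320,248), between the fingers.

```bash
python3 - <<'E'
from h import *
c=camera_info("wrist"); c.update(np.load("w5.npz"))
print(world(c,[(320,248)],.075),world(c,[(320.5,225)],.011))
E
```

```text
[[0.43789305 0.05838781 0.075     ]] [[0.44084085 0.05809102 0.011     ]]
```

move_arm --steps "2 -2 41 0 0 0;2 -2 80 0 0 0;2 -2 103 0 0 0;2 -2 115 0 0 0;2 -2 115 0 0 0"

```text
time_s: 26.78
ee_pos: [0.4377, 0.0573, 0.0335]
tool_rot: [0.0, 1.0, -0.001, -0.002]
ft_force: [0.2, 0.7, 1.0]
opening: 0.0704
gripper_force: 0.0
```

move_arm --steps "0 0 0 0 0 0;0 0 0 0 0 0;0 0 0 0 0 0;0 0 0 0 0 0;0 0 0 0 0 0" --claw -1 --newtons 20

```text
time_s: 27.2
ee_pos: [0.4389, 0.0579, 0.037]
tool_rot: [-0.0, 1.0, -0.0, 0.001]
ft_force: [-0.4, 0.7, -0.2]
opening: 0.0404
gripper_force: 0.0
```

move_arm --steps "0 0 0 0 0 0;0 0 0 0 0 0;0 0 0 0 0 0;0 0 0 0 0 0;0 0 0 0 0 0"

```text
time_s: 27.62
ee_pos: [0.4383, 0.0579, 0.0363]
tool_rot: [-0.0, 1.0, -0.0, 0.0]
ft_force: [-0.2, -1.1, 5.6]
opening: 0.0237
gripper_force: 20.0
```

move_arm --steps "0 0 -20 0 0 0;0 0 -50 0 0 0;0 0 -85 0 0 0;0 0 -110 0 0 0;0 0 -120 0 0 0"

```text
time_s: 28.03
ee_pos: [0.4398, 0.0581, 0.159]
tool_rot: [-0.0, 1.0, -0.0, 0.002]
ft_force: [0.0, -1.0, 0.3]
opening: 0.0236
gripper_force: 20.0
```

move_arm --steps "20 10 0 0 0 0;45 25 0 0 0 0;70 50 0 0 0 0;90 80 0 0 0 0;102 110 0 0 0 0"

```text
time_s: 28.45
ee_pos: [0.5418, -0.0533, 0.1551]
tool_rot: [-0.0, 1.0, 0.0, 0.0]
ft_force: [0.2, 0.7, -0.4]
opening: 0.0236
gripper_force: 20.0
```

move_arm --steps "-2 40 0 0 0 0;-4 80 0 0 0 0;-6 120 0 0 0 0;-8 160 0 0 0 0;-9 195 0 0 0 0"

```text
time_s: 28.87
ee_pos: [0.5298, -0.2493, 0.1546]
tool_rot: [-0.0, 1.0, -0.001, -0.001]
ft_force: [0.4, 0.4, -1.5]
opening: 0.024
gripper_force: 20.0
```

move_arm --steps "-2 35 0 0 0 0;-3 65 0 0 0 0;-4 92 0 0 0 0;-4 92 0 0 0 0;-4 92 0 0 0 0"

```text
time_s: 29.28
ee_pos: [0.526, -0.34, 0.1544]
tool_rot: [-0.001, 1.0, -0.002, -0.001]
ft_force: [-0.4, 1.5, -2.0]
opening: 0.0236
gripper_force: 20.0
```

```bash
python3 - <<'E'
from h import *
s=telemetry.read_state(); look("top","pics/t1.png"); print(s["ee_pos"],s["opening"],s["gripper_force"])
E
```

```text
[ 0.525962   -0.33998647  0.154442  ] 0.023632419475431887 19.99859176188463
```

View pics/t1.png

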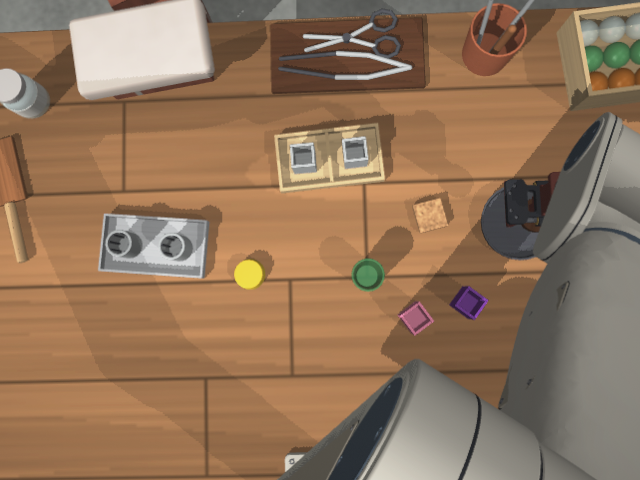

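Both round moulds stand in the tray at (122,244) and (176,246), and both squares stand in the box at (303,156) and (355,151). The tumbler is unmoved at (368,275), and the plunger hangs over the pan.

move_arm --steps "0 0 30 0 0 0;0 0 60 0 0 0;0 0 85 0 0 0;0 0 98 0 0 0;0 0 105 0 0 0"

```text
time_s: 29.75
ee_pos: [0.5258, -0.337, 0.0487]
tool_rot: [-0.001, 1.0, 0.0, -0.002]
ft_force: [-0.7, -0.3, -0.5]
opening: 0.0237
gripper_force: 20.0
```

move_arm --steps "0 0 0 0 0 0;0 0 2 0 0 0;0 0 4 0 0 0;0 0 5 0 0 0;0 0 5 0 0 0"

```text
time_s: 30.17
ee_pos: [0.5274, -0.3395, 0.0469]
tool_rot: [0.0, 1.0, -0.0, 0.001]
ft_force: [-0.2, 0.2, -0.7]
opening: 0.0235
gripper_force: 20.0
```

move_arm --steps "0 0 1 0 0 0;0 0 2 0 0 0;0 0 2 0 0 0;0 0 2 0 0 0;0 0 2 0 0 0"

```text
time_s: 30.58
ee_pos: [0.5269, -0.3393, 0.0441]
tool_rot: [0.0, 1.0, -0.0, 0.0]
ft_force: [0.1, -0.2, -0.7]
opening: 0.0239
gripper_force: 20.0
```

move_arm --steps "0 0 1 0 0 0;0 0 2 0 0 0;0 0 2 0 0 0;0 0 2 0 0 0;0 0 2 0 0 0"

```text
time_s: 31.0
ee_pos: [0.5268, -0.3392, 0.042]
tool_rot: [-0.0, 1.0, -0.0, -0.0]
ft_force: [-0.0, 0.1, 0.5]
opening: 0.0238
gripper_force: 20.0
```

move_arm --steps "0 0 0.5 0 0 0;0 0 1 0 0 0;0 0 1 0 0 0;0 0 1 0 0 0"

```text
time_s: 31.33
ee_pos: [0.5269, -0.3393, 0.0414]
tool_rot: [0.0, 1.0, -0.0, 0.0]
ft_force: [-0.3, -0.3, 3.5]
opening: 0.0237
gripper_force: 20.0
```

move_arm --steps "0 0 0 0 0 0;0 0 0 0 0 0;0 0 0 0 0 0;0 0 0 0 0 0;0 0 0 0 0 0" --claw 0.4

```text
time_s: 31.75
ee_pos: [0.5269, -0.3392, 0.041]
tool_rot: [-0.0, 1.0, -0.0, -0.0]
ft_force: [-0.4, 1.5, 1.3]
opening: 0.0536
gripper_force: 0.0
```

move_arm --steps "0 0 -10 0 0 0;0 0 -30 0 0 0;0 0 -65 0 0 0;0 0 -100 0 0 0;0 0 -140 0 0 0"

```text
time_s: 32.17
ee_pos: [0.5261, -0.3386, 0.1821]
tool_rot: [-0.001, 1.0, -0.0, -0.001]
ft_force: [0.9, -0.3, -0.0]
opening: 0.0615
gripper_force: 0.0
```

move_arm --steps "-30 120 0 0 0 0;-50 150 0 0 0 0;-50 150 0 0 0 0;-50 150 0 0 0 0;-50 150 0 0 0 0"

```text
time_s: 32.58
ee_pos: [0.4746, -0.4948, 0.1823]
tool_rot: [0.002, 1.0, -0.003, 0.001]
ft_force: [-0.7, 0.7, 0.3]
opening: 0.0615
gripper_force: 0.0
```

move_arm --steps "0 0 0 0 0 0;0 0 0 0 0 0;0 0 0 0 0 0"

```text
time_s: 32.83
ee_pos: [0.4772, -0.4878, 0.1812]
tool_rot: [-0.0, 1.0, 0.0, -0.0]
ft_force: [0.3, -0.4, -0.4]
opening: 0.0614
gripper_force: 0.0
```

```bash
python3 - <<'E'
from h import *
look("side","pics/s2.png")
E
```

```text
(no output)
```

View pics/s2.png

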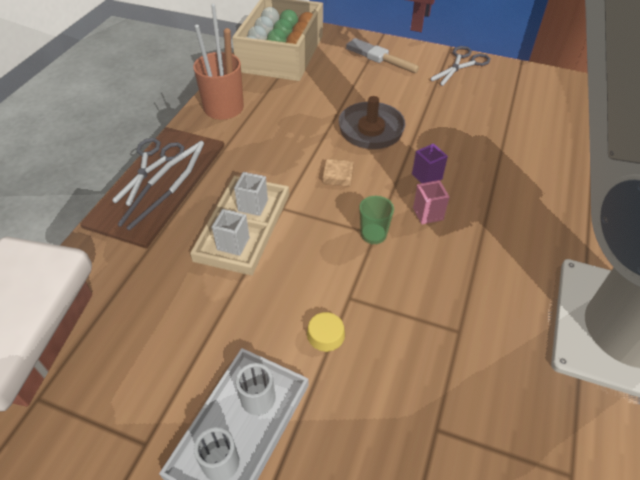

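The side view shows all five pieces upright in place: plunger at (373,115), squares at (251,195) and (231,233), rounds at (256,390) and (217,455). The tumbler is still at (376,218).

```bash
python3 -c "
from station import order
print(order.close_job())"
```

```text
the job is handed in; nothing more can be done
None
```

The job is handed in: both round moulds are upright in the aluminium tray, one square mould is in each box compartment, the plunger is in the round pan and the tumbler is undisturbed, but one round mould met the tray floor with a brief 32 N push before I set it down gently.

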